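Put the bench scraper away in the clean box and shut the sash

ROBOT

A 6-joint arm with a two-finger parallel gripper is mounted at the origin on the work surface. World frame = base frame: x ahead of the robot, y to its left, z up, the work surface at z = 0. Lengths are in m, angles in degrees, forces in N, time in s.
With the tool pointing down it reaches from about 0.4 to 0.825 m from the base axis. Payload 7 kg.
Tool frame: the origin (TCP) lies on the centre line of the jaws, within the pads' length; the fingertips stand 19 mm ahead of it and the grasp point (between the pads) is the TCP; z points along the fingers, y is the line along which they close (so a half turn about z gives the same grasp; the last joint's range is limited). The gripper opens to 88 mm and grips with 3 to 60 N. Pads are 19 mm wide; open, the fingers measure 130 mm over their backs; the gripper's body (78 mm by 193 mm) begins 47 mm behind the grasp point.
Start: joints at [-56.66, 20.546, 0.682, 0, -70.136, -16.507], TCP at [0.195, -0.646, 0.246] pointing down, gripper open.
Joint ranges: [-176.03, 176.03], [-82.01, 121.73], [-58.28, 71.71], [-173.87, 95.51], [-174.79, -0.11], [-173.66, 173.66]. Speed limits (degrees/s): [136.94, 136.94, 172.46, 180, 180, 180].

INTERFACE

Orientations are given as [roll, pitch, yaw] about the fixed x, y, z axes, in that order (R = Rz(yaw) Ry(pitch) Rx(roll)).
In Python, from plant import get_state, capture, close_job gives the robot as it stands.
- The arm moves only by the tool apply_moves, never from a script. Its argument "targets" is a list of rows, each a list of 7 numbers: the opening, from 0 (shut) to 1 (fully open), then the shift along the tool's x, y, z normalised to -1 to 1, where 1 is 1000 mm, then the turn, a rotation vector about the tool's x, y, z normalised to -1 to 1, where 1 is 90 degrees. In form: [[claw, tx, ty, tz, ax, ay, az], ...]. A call has 1 to 20 rows; each row shifts and turns the commanded pose from where the row before left it, along the tool's axes as they then stand; what a row does not reach is not made up. A row lasts 1/12 s, in which the tool goes at most 41.7 mm and 7.16 degrees, less where a joint would pass 70% of its speed; a pose out of reach is approached as far as the arm can. A call with a number of a shift or a turn outside -1 to 1 is refused whole. A call with a gripper value outside its range is refused whole. The fingers move at their own pace and stop on an object; "newtons" is the grip in N (left out, the last holds). Time passes only in rows, so rows that do not move let the fingers close. It gives the time, the measured TCP pose, the force, the opening and the grip force at its end, in the units of the state.
- get_state(): the state, without advancing time (a new reading comes with each control period).
- capture(name): name is "scene" or "side" or "wrist"; returns a dict with "frame" (384x512x3 uint8, red, green, blue), "range_z" (384x512 float32, m along the optical axis (not along the pixel's ray), 0 where there is no reading), "camera_matrix" (3x3 intrinsics, pixels), "k1" (the pictures are not rectified: a ray, as slopes to the right and down, at radius r is drawn at 1 + k1 r^2 times it, then the intrinsics apply), "T" (4x4, takes a point from camera to world coordinates). Camera axes: x right, y down, z forward; pixel columns grow to the right and rows downward; lengths in m; the calibration is good to about 2 mm. A picture is of the moment at which its call begins.
- close_job(): hands the job in; it is judged then, once.
The state is a dict: "time_s": time; "joints": joint angles; "qd": joint speeds; "joint_torque": joint torques, N m; "tcp_pos": TCP position; "eef_rot": TCP orientation; "contact_force": force on the tool from outside, world axes, zero at the start; "moment": the same for the moment, N m; "gripper_width": finger opening in m; "gripper_force": force on a finger pad.
Only numpy, scipy, OpenCV 4.12 (cv2) and the standard library are available. Lean on these libraries where they do the work, as an engineer would, in place of code of your own. Each camera call takes 0.05 s, during which the arm holds its last target. There are 200 camera calls.

TASK

Slide the clear sash of the clean box up to its top stop, then lay the bench scraper (do not drop it) flat in the wide compartment of the tray inside, blade towards the back of the box, and with it lying there slide the sash fully down again. Leave the tub, the bottle and the tip rack where they stand.

Things in the scene. Friction and masses are not known exactly. Their poses are not given: they have to be found in the camera images.
- cleanbox: Clear box with white base, fixed, 310 wide (y), 250 deep, roof underside 225 above the bench; two front posts 340 tall guide the sash. Origin on the bench, mid width, in the sash plane; x points into the box, y along the sash. Floor 10 above the bench, front sill 20 high, opening between posts 278 wide. Walls, back and roof solid: the way in is under the sash.
- sash (a joint): Height of the sash in m: 0 = fully down (lower edge resting 20 mm above the bench, on the sill), 0.180 = top stop (lower edge 200 mm above the bench). It stays where it is left; moving it takes about 13 N up, 3 N down.
- sash_grip (a point): Middle of the sash's handle: a round steel bar 14 mm thick, 160 long (along the box's y, standoffs 10 wide centred 74 either side of the middle), its axis 45 in front of the sash plane and 95 above the bench when the sash is fully down; rises with the sash. It is 75 above the sash's lower edge. Axes as the box's.
- tray: Dark steel open tray fixed in the box, 183 deep (x) by 132 wide (y), walls 4 thick, floor 4 thick, walls standing 12 above its floor. Two compartments side by side, both 175 long in x: a wide one (84) and a narrow one (36, at the +y side, with steel forceps in it). Origin at the centre of its underside, 10 above the bench; x towards the back of the box.
- slot (a point): Centre of the floor of the tray's wide compartment (175 along x, 84 along y, walls 12 high), 14 above the bench; x towards the back of the box, z up.
- scraper: Loose bench scraper lying flat, 150 long, 80 g: white plastic handle 95 long, 20 wide, 22 tall at the -x end; then a 34 wide, 12 tall neck (x from +15 to +40); then a steel blade 50 wide, 4 thick, to x = +75. Origin on the underside at mid length and mid width; x along it towards the blade, z up.
- scraper_handle (a point): Grip point in the scraper's handle, 45 behind the origin (-x), 11 above the underside; the handle there is 20 wide, 22 tall. The handle's end is 30 further back.
- scraper_tip (a point): Middle of the blade's front edge, 75 ahead of the scraper's origin.
- tub: Bystander: round white tub with an orange lid, 90 across, about 55 tall; origin under its centre.
- bottle: Bystander: glass reagent bottle, 68 across, 150 tall; origin under its centre.
- tiprack: Bystander: box with yellow top for pipette tips, 124 x 86, 61 tall; origin under its centre.
Not all that is in view belongs to the job. What is meant by the scraper is not turquoise, and is the smaller of those in its own colour.

How it is judged (in metres and radians):
On the way, in this order (a step that is already met when the one before it is completed fails the run):
1. the sash is raised to within 12 mm of its top stop (value of joint sash above 0.168 m), for 0.2 s.
2. the scraper lies flat and released in the wide compartment, blade to the back, with the sash still above half height (x of scraper in the frame of slot between -0.03 and 0.03 m and y of scraper in the frame of slot between -0.032 and 0.032 m and z of scraper in the frame of slot below 0.007 m and angle between scraper's own z axis and vertical below 0.1 rad and x of scraper_tip in the frame of slot above 0.04 m and linear speed of scraper below 0.03 m/s and contact force between the fingers and scraper below 0.05 N and value of joint sash above 0.1 m), for 0.2 s.
At the end, for the whole second after the job is handed in: Sash still, within 8 mm of fully down. Scraper released, at rest and flat (0.1 rad) on the floor (7 mm) of the wide compartment, its origin within 30 mm of the compartment centre along and 32 mm across, blade edge over 40 mm behind that centre (x of scraper in the frame of slot between -0.03 and 0.03 m and y of scraper in the frame of slot between -0.032 and 0.032 m and z of scraper in the frame of slot below 0.007 m and angle between scraper's own z axis and vertical below 0.1 rad and x of scraper_tip in the frame of slot above 0.04 m and linear speed of scraper below 0.03 m/s and contact force between the fingers and scraper below 0.05 N and value of joint sash below 0.008 m and velocity of joint sash between -0.01 and 0.01 m/s); the robot touches nothing.
It fails at once if the scraper is dropped or thrown (faster than 0.75 m/s while no finger touches it: a fall of about 30 mm) (linear speed of scraper above 0.75 m/s and contact force between the fingers and scraper below 0.01 N).
It fails at once if the tub is moved more than 30 mm (distance of tub from where it was at the start of the episode above 0.03 m).
It fails at once if the bottle is moved more than 30 mm (distance of bottle from where it was at the start of the episode above 0.03 m).
It fails at once if the tiprack is moved more than 30 mm (distance of tiprack from where it was at the start of the episode above 0.03 m).
It also fails if it takes over 64 s, if anything falls off the work surface, if the arm or the gripper's body presses on something with over 40 N, if the wrist force passes 120 N, or if a joint passes its speed limit or range.

## Working session

There is one attempt and no reset: what is moved stays moved. The work goes in short steps, Python scripts to look and compute and a tool call to move; the robot and the scene stay as the last step left them, time stands still between calls to the robot, and variables do not carry over. Pictures are saved under pics/ and viewed, at most 10 in all, crops included, and the job is handed in when it is done.

Besides the shell and the picture viewer there is one more tool, called after "Request:" as name(argument=value, ...) on one line, values as JSON. apply_moves: Moves the arm, as the interface text tells. Scaled input: -1 to 1 covers 1000 mm each way for a shift and 90 degrees each way for a turn. Its arguments: {"type":"object","properties":{"targets":{"type":"array","items":{"type":"array","items":{"type":"number"}}},"newtons":{"type":"number"}},"required":["targets"]}

```bash
ls; mkdir -p pics; cat > h.py <<'E'
import numpy as np,cv2
from plant import get_state,capture,close_job
from scipy.spatial.transform import Rotation as R
def undist(c,px):
    K=np.array(c["camera_matrix"],float);k=float(c["k1"])
    return cv2.undistortPoints(np.array(px,float).reshape(-1,1,2),K,np.array([k,0,0,0,0.]))[:,0]
def plane(c,px,z):
    s=undist(c,px);T=np.array(c["T"]);d=np.c_[s,np.ones(len(s))]@T[:3,:3].T
    return T[:3,3]+d*((z-T[2,3])/d[:,2:3])
def depth(c,px):
    px=np.array(px);s=undist(c,px);T=np.array(c["T"]);z=c["range_z"][px[:,1].astype(int),px[:,0].astype(int)]
    return (np.c_[s,np.ones(len(s))]*z[:,None])@T[:3,:3].T+T[:3,3]
def save(c,n): cv2.imwrite("pics/"+n,c["frame"][:,:,::-1])
E
python3 - <<'E'
from h import *
a=capture("scene");b=capture("side")
im=np.vstack([a["frame"],b["frame"]])
save(a,"scene0.png");save(b,"side0.png")
for c in(a,b):print(np.round(c["T"],3).tolist(),c["k1"],np.round(c["camera_matrix"],1).tolist())
print(get_state())
E
```

```text
pics
[[0.367, 0.88, -0.301, 0.777], [0.93, -0.345, 0.125, -0.206], [0.006, -0.326, -0.945, 0.999], [0.0, 0.0, 0.0, 1.0]] 0.03016377090729236 [[405.3, 0.0, 254.3], [0.0, 405.3, 189.1], [0.0, 0.0, 1.0]]
[[-0.921, 0.366, -0.133, 0.6], [0.389, 0.869, -0.306, 0.176], [0.004, -0.334, -0.943, 0.967], [0.0, 0.0, 0.0, 1.0]] -0.07532793810657294 [[361.2, 0.0, 253.7], [0.0, 361.2, 194.4], [0.0, 0.0, 1.0]]
{'time_s': 0.1, 'joints': array([-5.66591348e+01,  2.05865132e+01,  6.39510817e-01, -1.80446762e-02,
       -7.01350077e+01, -1.65076581e+01]), 'qd': array([ 0.02032162, -0.15372972,  0.22199722,  0.08009985, -0.00385908,
        0.01670112]), 'joint_torque': array([-1.06083233e-03, -5.84160948e+01,  2.93752098e+01,  7.01556891e+00,
        1.02030986e-02, -4.65919322e-05]), 'tcp_pos': array([ 0.19534345, -0.6456959 ,  0.24472832]), 'eef_rot': array([ 1.79916550e+02, -7.03986059e-03, -1.63172932e+02]), 'contact_force': array([-0.64866551, -0.34428425, -0.05974423]), 'moment': array([-0.02797413,  0.06242879,  0.02138561]), 'gripper_force': 0.0, 'gripper_width': 0.08769660036985519}
```

View pics/scene0.png

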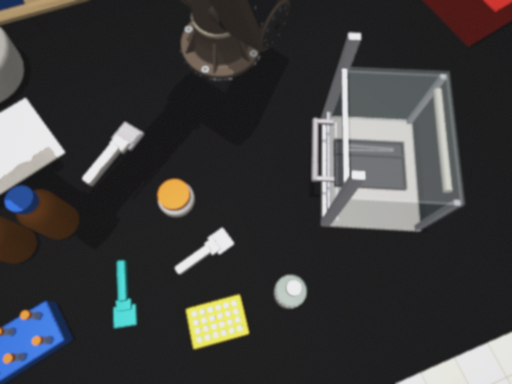

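View pics/side0.png

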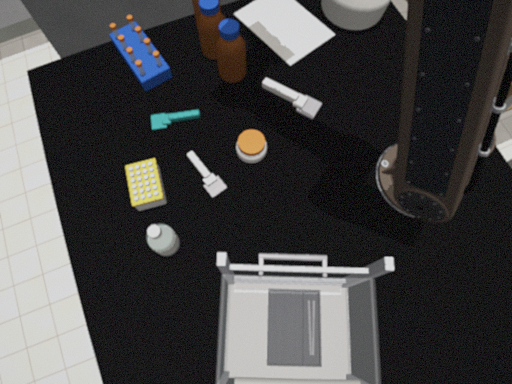

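Scene view: candidates for the scraper are the white one at (112,153) (larger), the white one at (205,250) (smaller) and the turquoise one at (123,295). I choose (205,250). The tub is at (175,195), tip rack (217,321), bottle (290,290), sash handle about (318,150), tray (368,163). I'll check the choice and the box in close crops.

```bash
python3 - <<'E'
from h import *
a=capture("scene");b=capture("side")
f=a["frame"][:,:,::-1];g=b["frame"][:,:,::-1]
p=cv2.resize(f[20:240,295:475],None,fx=2.2,fy=2.2,interpolation=3)   # box
q=cv2.resize(f[215:290,160:250],None,fx=4.4,fy=4.4,interpolation=3)
r=cv2.resize(f[110:200,70:160],None,fx=2,fy=2)
H=600;o=np.zeros((H,800,3),np.uint8);o[:p.shape[0],:p.shape[1]]=p;o[:q.shape[0],400:400+q.shape[1]]=q;o[340:340+180,400:580]=r
cv2.imwrite("pics/crop1.png",o)
def white(c,roi):
    h=cv2.cvtColor(c["frame"],cv2.COLOR_RGB2HSV);x0,y0,x1,y1=roi
    m=np.zeros(h.shape[:2],np.uint8);m[y0:y1,x0:x1]=((h[y0:y1,x0:x1,1]<60)&(h[y0:y1,x0:x1,2]>120)).astype(np.uint8)*255
    n,l,s,_=cv2.connectedComponentsWithStats(m);i=1+np.argmax(s[1:,4]);ys,xs=np.where(l==i);return np.c_[xs,ys]
for n,c,rois in(("scene",a,[(165,220,245,280),(75,115,150,192)]),("side",b,[(180,145,235,203),(258,72,325,120)])):
  for ro in rois:
    px=white(c,ro);P=plane(c,px,0.012)[:,:2]
    rect=cv2.minAreaRect(P.astype(np.float32));bx=cv2.boxPoints(rect)
    m=P.mean(0);w,v=np.linalg.eigh(np.cov(P.T));d=v[:,1];t=(P-m)@d
    print(n,"rect",np.round(rect[0],3),np.round(rect[1],3),rect[2],"axis",np.degrees(np.arctan2(d[1],d[0])),"ext",t.min(),t.max(),"n",len(P), "z",np.median(depth(c,px)[:,2]))
for nm,c,px in(("tub",a,[(175,195)]),("bot",a,[(293,288)]),("tip",a,[(217,321)]),("white2",a,[(112,153)])):
    print(nm,np.round(depth(c,px),3))
print("posts scene",plane(a,[(354,37),(358,175)],.34),"side",plane(b,[(223,258),(388,264)],.34))
print("tray side",plane(b,[(270,290),(322,290),(321,364),(268,363)],.026))
print("bar side",depth(b,[(262,258),(293,257),(323,257)]),plane(b,[(260,257),(326,257)],.1))
print("bar scene",depth(a,[(317,125),(316,150),(317,175)]),plane(a,[(316,120),(315,180)],.1))
E
```

```text
scene rect [ 0.569 -0.253] [0.054 0.153] 14.62338924407959 axis 103.05495776551284 ext -0.09056034674549343 0.06301223283904649 n 875 z 0.00804665726918885
scene rect [ 0.235 -0.39 ] [0.065 0.193] 37.549007415771484 axis 122.16918661819588 ext -0.11127219367987144 0.0832402526057037 n 1097 z 0.014657857774641347
side rect [ 0.57  -0.255] [0.053 0.16 ] 13.962671279907227 axis 103.76756876781955 ext -0.09742330756045411 0.062234978480871714 n 605 z 0.010212579665699328
side rect [ 0.237 -0.392] [0.066 0.201] 36.093902587890625 axis 121.09596506024408 ext -0.11952368131623183 0.08329310787022613 n 763 z 0.014900895323898822
tub [[ 0.418 -0.268  0.053]]
bot [[ 0.734 -0.099  0.151]]
tip [[ 0.732 -0.271  0.055]]
white2 [[ 0.237 -0.387  0.022]]
posts scene [[0.34408407 0.17926796 0.34      ]
 [0.60838618 0.0582447  0.34      ]] side [[0.60644826 0.05977444 0.34      ]
 [0.3453388  0.18259063 0.34      ]]
tray side [[0.52930276 0.12382804 0.026     ]
 [0.40735553 0.17599334 0.026     ]
 [0.48650323 0.33337944 0.026     ]
 [0.60308761 0.28048791 0.026     ]]
bar side [[0.52505753 0.05584383 0.12985332]
 [0.45747738 0.08166749 0.12827323]
 [0.39290807 0.10923605 0.12841694]] [[0.52584949 0.04746078 0.1       ]
 [0.37918071 0.1098311  0.1       ]]
bar scene [[0.40112314 0.11012454 0.1246066 ]
 [0.45940568 0.08159229 0.12185432]
 [0.51878262 0.05684078 0.1243317 ]] [[0.37695536 0.12246176 0.1       ]
 [0.52142664 0.05452605 0.1       ]]
```

View pics/crop1.png

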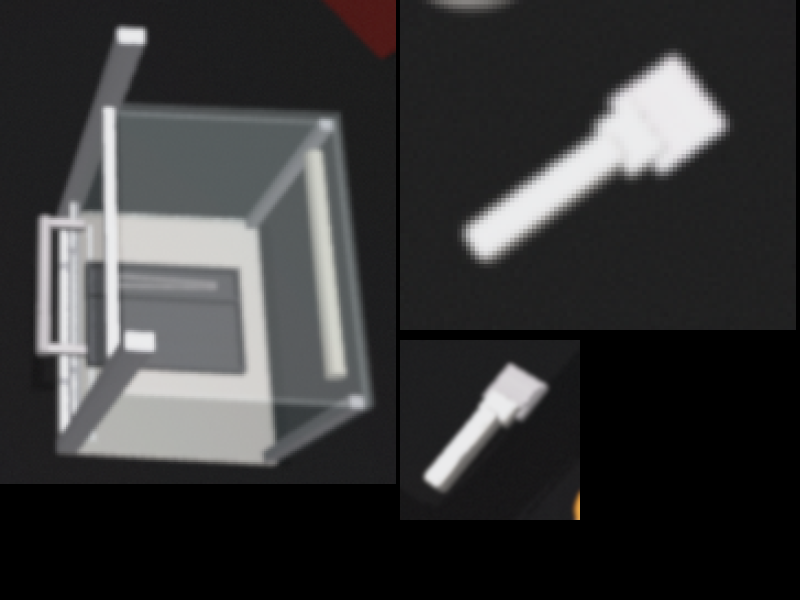

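Crop: the scraper at (205,250) is the plain small white one, about 153 mm long, blade up-right (towards +y); the other is about 195 mm long. The choice is confirmed. The sash bar is at scene columns 313–318, slightly raised already. Next I go in front of the sash, turning the tool on the way.

```bash
cat >> h.py <<'E'
def goal(yaw,t):  # tool z along yaw, dipped t deg; tool y level, to the left of yaw
    c,s=np.cos(np.radians(yaw)),np.sin(np.radians(yaw));T=np.radians(t)
    z=np.array([c*np.cos(T),s*np.cos(T),-np.sin(T)]);y=np.array([-s,c,0]);return np.c_[np.cross(y,z),y,z]
def cur():
    s=get_state();return np.array(s["tcp_pos"]),R.from_euler("xyz",s["eef_rot"],degrees=True).as_matrix()
def plan(p,G=None):   # prints total shift in present tool axes, and turn
    x,M=cur();d=M.T@(np.array(p)-x);print("shift(norm)",np.round(d,4),"rows>=",np.ceil(np.linalg.norm(d)/.0417))
    if G is not None:
        w=R.from_matrix(M.T@G).as_rotvec(degrees=True);print("turn(norm)",np.round(w/90,4),"deg",np.round(np.linalg.norm(w),1),"rows>=",np.ceil(np.linalg.norm(w)/7.16)); print("shift in goal axes",np.round(G.T@(np.array(p)-x),4))
E
python3 - <<'E'
from h import *
plan([.45,-.25,.36],goal(65.5,90));plan([.45,-.25,.36],goal(65.5,45))
E
```

```text
shift(norm) [-0.3583  0.3053 -0.1148] rows>= 12.0
turn(norm) [ 6.000e-04  2.000e-04 -5.408e-01] deg 48.7 rows>= 7.0
shift in goal axes [-0.4658 -0.0675 -0.115 ]
shift(norm) [-0.3583  0.3053 -0.1148] rows>= 12.0
turn(norm) [-0.2115 -0.4688 -0.5123] deg 65.3 rows>= 10.0
shift in goal axes [-0.4107 -0.0675  0.248 ]
```

Request:
apply_moves(targets=[[0,-0.0276,0.0235,-0.0088,0,0,0],[0,-0.0276,0.0235,-0.0088,0,0,0],[0,-0.0276,0.0235,-0.0088,0,0,0],[0,-0.0276,0.0235,-0.0088,0,0,0],[0,-0.0276,0.0235,-0.0088,0,0,0],[0,-0.0276,0.0235,-0.0088,0,0,0],[0,-0.0276,0.0235,-0.0088,0,0,0],[0,-0.0276,0.0235,-0.0088,0,0,0],[0,-0.0276,0.0235,-0.0088,0,0,0],[0,-0.0276,0.0235,-0.0088,0,0,0],[0,-0.0276,0.0235,-0.0088,0,0,0],[0,-0.0276,0.0235,-0.0088,0,0,0],[0,-0.0276,0.0235,-0.0088,0,0,0]])

```text
time_s: 1.28
tcp_pos: [0.4508, -0.248, 0.3606]
eef_rot: [-180.0, 0.0, -163.2]
contact_force: [1.0, 0.0, 0.4]
gripper_width: 0.0067
gripper_force: 0.0
```

Request:
apply_moves(targets=[[0,0,0,0,-0.0212,-0.0469,-0.0512],[0,0,0,0,-0.0212,-0.0469,-0.0512],[0,0,0,0,-0.0212,-0.0469,-0.0512],[0,0,0,0,-0.0212,-0.0469,-0.0512],[0,0,0,0,-0.0212,-0.0469,-0.0512],[0,0,0,0,-0.0212,-0.0469,-0.0512],[0,0,0,0,-0.0212,-0.0469,-0.0512],[0,0,0,0,-0.0212,-0.0469,-0.0512],[0,0,0,0,-0.0212,-0.0469,-0.0512],[0,0,0,0,-0.0212,-0.0469,-0.0512],[0,0,0,0,0,0,0]])

```text
time_s: 2.2
tcp_pos: [0.45, -0.251, 0.357]
eef_rot: [179.7, 45.4, -114.6]
contact_force: [-0.1, -0.2, -0.2]
gripper_width: 0.0004
gripper_force: 0.0
```

```bash
python3 - <<'E'
from h import *
print(get_state()["joints"])
c=capture("wrist");save(c,"w1.png");print(np.round(c["T"],3).tolist())
X=np.array([np.cos(np.radians(65.5)),np.sin(np.radians(65.5)),0]);bar=np.array([.458,.082,.117])
plan(bar-.10*X+[0,0,-.02],goal(65.5,45))
plan(bar-.10*X+[0,0,-.02],goal(65.5,30))
E
```

```text
[-40.95401729  12.4397345    6.78241421 -43.43916637 -97.73557153
  15.62219201]
[[-0.91, 0.2, 0.363, 0.387], [0.415, 0.43, 0.802, -0.389], [0.004, 0.88, -0.475, 0.4], [0.0, 0.0, 0.0, 1.0]]
shift(norm) [0.0396 0.1305 0.3304] rows>= 9.0
turn(norm) [ 0.0006  0.001  -0.0034] deg 0.3 rows>= 1.0
shift in goal axes [0.0384 0.131  0.3303]
shift(norm) [0.0396 0.1305 0.3304] rows>= 9.0
turn(norm) [ 0.0002 -0.1657 -0.0035] deg 14.9 rows>= 3.0
shift in goal axes [0.1226 0.131  0.3091]
```

View pics/w1.png

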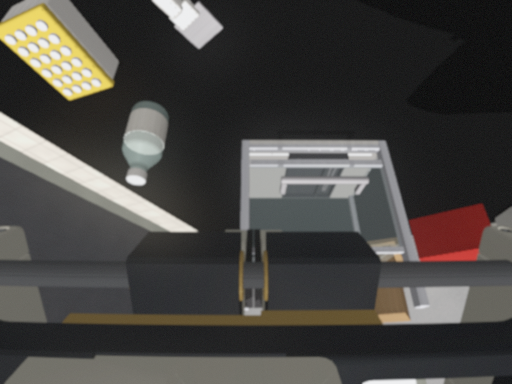

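The wrist view (drawn upside down) shows the box ahead with the sash bar along about row 182, columns 283–368. I'll check its depth before reaching under it.

```bash
python3 - <<'E'
from h import *
c=capture("wrist")
for u in(300,325,350):
    px=[(u,v) for v in range(176,192)];P=depth(c,px)
    g=c["frame"][176:192,u].mean(1)
    print(u,[(int(a),*np.round(p,3)) for a,p in zip(g,P)])
E
```

```text
300 [(101, np.float64(0.496), np.float64(0.058), np.float64(0.114)), (113, np.float64(0.495), np.float64(0.055), np.float64(0.118)), (136, np.float64(0.495), np.float64(0.055), np.float64(0.12)), (160, np.float64(0.495), np.float64(0.055), np.float64(0.123)), (182, np.float64(0.496), np.float64(0.056), np.float64(0.124)), (197, np.float64(0.497), np.float64(0.058), np.float64(0.125)), (204, np.float64(0.497), np.float64(0.06), np.float64(0.125)), (196, np.float64(0.498), np.float64(0.063), np.float64(0.126)), (166, np.float64(0.508), np.float64(0.101), np.float64(0.105)), (123, np.float64(0.508), np.float64(0.102), np.float64(0.106)), (97, np.float64(0.509), np.float64(0.104), np.float64(0.108)), (95, np.float64(0.509), np.float64(0.103), np.float64(0.11)), (97, np.float64(0.509), np.float64(0.102), np.float64(0.113)), (96, np.float64(0.509), np.float64(0.103), np.float64(0.115)), (98, np.float64(0.51), np.float64(0.103), np.float64(0.117)), (97, np.float64(0.51), np.float64(0.103), np.float64(0.119))]
325 [(102, np.float64(0.461), np.float64(0.126), np.float64(0.084)), (114, np.floa
[... 1269 characters left out ...]
97, np.float64(0.413), np.float64(0.096), np.float64(0.125)), (204, np.float64(0.414), np.float64(0.097), np.float64(0.127)), (197, np.float64(0.414), np.float64(0.098), np.float64(0.128)), (185, np.float64(0.415), np.float64(0.103), np.float64(0.128)), (177, np.float64(0.417), np.float64(0.145), np.float64(0.106)), (175, np.float64(0.418), np.float64(0.144), np.float64(0.109)), (174, np.float64(0.418), np.float64(0.144), np.float64(0.112)), (174, np.float64(0.418), np.float64(0.143), np.float64(0.114)), (175, np.float64(0.419), np.float64(0.145), np.float64(0.115)), (174, np.float64(0.419), np.float64(0.145), np.float64(0.117)), (174, np.float64(0.42), np.float64(0.146), np.float64(0.119))]
```

Bar axis is at about (0.458, 0.082, 0.119), so the sash is already about 24 mm up; yaw about 65.2°. Go to a point in front and below, then in under the bar.

```bash
cat >> h.py <<'E'
YB=65.2
X=np.array([np.cos(np.radians(YB)),np.sin(np.radians(YB)),0]);Y=np.array([-X[1],X[0],0]);Z=np.array([0,0,1.])
BAR=np.array([.458,.082,.119])
E
python3 - <<'E'
from h import *
G=goal(YB,45);p=BAR-.010*X-.021*Z
plan(p-.09*X,G);print(G.T@(.09*X),G.T@(.01*Z))
E
```

```text
shift(norm) [0.039  0.1314 0.3301] rows>= 9.0
turn(norm) [ 0.0021 -0.0005 -0.0007] deg 0.2 rows>= 1.0
shift in goal axes [0.0392 0.1326 0.3296]
[-6.36396103e-02  3.66546312e-18  6.36396103e-02] [-0.00707107  0.         -0.00707107]
```

Request:
apply_moves(targets=[[0,0.0039,0.0133,0.033,0,0,0],[0,0.0039,0.0133,0.033,0,0,0],[0,0.0039,0.0133,0.033,0,0,0],[0,0.0039,0.0133,0.033,0,0,0],[0,0.0039,0.0133,0.033,0,0,0],[0,0.0039,0.0133,0.033,0,0,0],[0,0.0039,0.0133,0.033,0,0,0],[0,0.0039,0.0133,0.033,0,0,0],[0,0.0039,0.0133,0.033,0,0,0],[0,0.0039,0.0133,0.033,0,0,0],[0,0,0,0,0,0,0]])

```text
time_s: 3.22
tcp_pos: [0.4115, -0.003, 0.0963]
eef_rot: [179.5, 45.0, -114.8]
contact_force: [-0.8, 1.0, 0.8]
gripper_width: 0.0005
gripper_force: 0.0
```

```bash
python3 - <<'E'
from h import *
print(get_state()["joints"])
G=goal(YB,45);plan(BAR-.010*X-.021*Z,G)
E
```

```text
[-20.94022817  13.6945169  -29.64079985 -55.33321407 -59.06955613
  31.67269725]
shift(norm) [-0.0625 -0.0071  0.06  ] rows>= 3.0
turn(norm) [ 0.0055 -0.0005  0.0001] deg 0.5 rows>= 1.0
shift in goal axes [-0.0625 -0.0066  0.0601]
```

Request:
apply_moves(targets=[[0,-0.0125,-0.0014,0.012,0,0,0],[0,-0.0125,-0.0014,0.012,0,0,0],[0,-0.0125,-0.0014,0.012,0,0,0],[0,-0.0125,-0.0014,0.012,0,0,0],[0,-0.0125,-0.0014,0.012,0,0,0],[0,0,0,0,0,0,0],[0,-0.0071,0,-0.0071,0,0,0],[0,-0.0071,0,-0.0071,0,0,0],[0,-0.0071,0,-0.0071,0,0,0]])

```text
time_s: 3.97
tcp_pos: [0.4553, 0.0676, 0.13]
eef_rot: [179.9, 44.7, -114.5]
contact_force: [-0.3, -1.4, -13.6]
gripper_width: 0.0
gripper_force: 5.1
```

Request:
apply_moves(targets=[[0,-0.0071,0,-0.0071,0,0,0],[0,-0.0071,0,-0.0071,0,0,0],[0,-0.0071,0,-0.0071,0,0,0],[0,-0.0071,0,-0.0071,0,0,0],[0,-0.0071,0,-0.0071,0,0,0],[0,-0.0071,0,-0.0071,0,0,0],[0,-0.0071,0,-0.0071,0,0,0],[0,-0.0071,0,-0.0071,0,0,0],[0,-0.0071,0,-0.0071,0,0,0],[0,-0.0071,0,-0.0071,0,0,0],[0,-0.0071,0,-0.0071,0,0,0],[0,-0.0036,0,-0.0036,0,0,0],[0,-0.0021,0,-0.0021,0,0,0],[0,0,0,0,0,0,0]])

```text
time_s: 5.13
tcp_pos: [0.4553, 0.0675, 0.2494]
eef_rot: [180.0, 44.8, -114.5]
contact_force: [-6.4, -8.5, -4.5]
gripper_width: -0.0001
gripper_force: 5.2
```

Request:
apply_moves(targets=[[0,-0.0021,0,-0.0021,0,0,0],[0,-0.0014,0,-0.0014,0,0,0],[0,0,0,0,0,0,0]])

```text
time_s: 5.38
tcp_pos: [0.4552, 0.0675, 0.2538]
eef_rot: [179.9, 44.8, -114.5]
contact_force: [-5.2, -7.1, -9.1]
gripper_width: 0.0006
gripper_force: 5.9
```

Request:
apply_moves(targets=[[0,-0.0014,0,-0.0014,0,0,0],[0,-0.0014,0,-0.0014,0,0,0],[0,0,0,0,0,0,0]])

```text
time_s: 5.63
tcp_pos: [0.4552, 0.0675, 0.2576]
eef_rot: [179.9, 44.8, -114.6]
contact_force: [-4.1, -6.5, -10.1]
gripper_width: 0.0005
gripper_force: 6.1
```

```bash
python3 - <<'E'
from h import *
c=capture("side");save(c,"s2.png")
G=c["frame"];P=depth(c,[(u,v) for v in range(225,262) for u in (285,295,305)])
# bar: points near the bar line
d=(P-BAR)@X;y=(P-BAR)@Y
m=(abs(d)<.03)&(P[:,2]>.15);print(np.round(P[m],3)[:20])
E
```

```text
[[0.48  0.045 0.326]
 [0.463 0.052 0.324]
 [0.446 0.059 0.324]
 [0.48  0.046 0.323]
 [0.463 0.053 0.322]
 [0.446 0.06  0.323]
 [0.464 0.055 0.321]
 [0.447 0.062 0.322]
 [0.458 0.05  0.289]
 [0.44  0.058 0.288]
 [0.458 0.052 0.288]
 [0.44  0.06  0.288]
 [0.459 0.054 0.287]
 [0.441 0.061 0.288]
 [0.459 0.055 0.286]
 [0.441 0.063 0.285]
 [0.46  0.057 0.284]
 [0.442 0.064 0.284]
 [0.46  0.058 0.281]
 [0.442 0.066 0.282]]
```

Request:
apply_moves(targets=[[0,-0.0018,0,-0.0018,0,0,0],[0,-0.0018,0,-0.0018,0,0,0],[0,0,0,0,0,0,0]])

```text
time_s: 5.93
tcp_pos: [0.455, 0.0674, 0.2619]
eef_rot: [179.8, 44.8, -114.6]
contact_force: [-3.9, -7.8, -14.6]
gripper_width: 0.0005
gripper_force: 8.4
```

Request:
apply_moves(targets=[[0,-0.0018,0,-0.0018,0,0,0],[0,-0.0018,0,-0.0018,0,0,0],[0,0,0,0,0,0,0]])

```text
time_s: 6.18
tcp_pos: [0.4536, 0.0665, 0.2636]
eef_rot: [179.5, 44.5, -114.9]
contact_force: [2.1, -7.8, -33.2]
gripper_width: 0.0005
gripper_force: 14.4
```

The sash is at its stop: 33 N with the TCP held at z ≈ 0.264, against a commanded value a few mm higher. Back off, and work out the scraper approach, including the tip rack clearance.

Request:
apply_moves(targets=[[0,0.0071,0,0.0071,0,0,0],[0,0.005,0,0.005,0,0,0],[0,0.02,0,-0.02,0,0,0],[0,0.025,0,-0.025,0,0,0],[0.5,0.025,0,-0.025,0,0,0],[0.5,0.025,0,-0.025,0,0,0],[0.5,0,0,0,0,0,0]])

```text
time_s: 6.77
tcp_pos: [0.4013, -0.0581, 0.2526]
eef_rot: [-179.7, 44.9, -114.5]
contact_force: [0.9, -0.4, -0.4]
gripper_width: 0.0152
gripper_force: 0.0
```

```bash
python3 - <<'E'
from h import *
c=capture("scene");h=cv2.cvtColor(c["frame"],cv2.COLOR_RGB2HSV)
def meas(c,y0,y1,x0,x1,f,z):
    m=np.zeros(h.shape[:2],bool);m[y0:y1,x0:x1]=f[y0:y1,x0:x1];ys,xs=np.where(m);P=plane(c,np.c_[xs,ys],z)[:,:2];r=cv2.minAreaRect(P.astype(np.float32));return r,np.round(cv2.boxPoints(r),3)
C=np.array([.569,-.254]);a=np.radians(103.4);sx=np.array([np.cos(a),np.sin(a)]);sy=np.array([-sx[1],sx[0]])
r,b=meas(c,290,352,180,255,(h[...,0]>18)&(h[...,0]<35)&(h[...,1]>90),.06);print(r);print("rack in scraper axes",np.round((b-C)@np.c_[sx,sy],3).tolist())
s=np.array([*C,0]);g=s-.053*np.r_[sx,0]+[0,0,.026];G=goal(103.4,45)
plan(g-.12*G[:,2]+[0,0,.05],G);print(g,g-.12*G[:,2]+[0,0,.05])
# scraper fresh
print(get_state()["joints"])
d=capture("side")
# sash bar height, now unobscured
for n,c in(("scene",c),("side",d)):
    vu=np.argwhere(c["range_z"]>0);P=depth(c,vu[:,::-1]);x=(P-BAR)@X;y=(P-BAR)@Y
    m=(abs(x)<.012)&(abs(y)<.06)&(P[:,2]>.2)&(P[:,2]<.34);print(n,m.sum(),np.percentile(P[m,2],[10,50,90]) if m.sum() else 0)
E
```

```text
((0.7315770983695984, -0.2711208164691925), (0.13117744028568268, 0.09285835176706314), 83.38098907470703)
rack in scraper axes [[-0.1, -0.088], [-0.132, -0.175], [-0.008, -0.22], [0.023, -0.133]]
shift(norm) [ 0.2198 -0.3191 -0.0887] rows>= 10.0
turn(norm) [-3.013e-01 -3.000e-04 -2.984e-01] deg 38.2 rows>= 6.0
shift in goal axes [ 0.3257 -0.1163 -0.1958]
[ 0.58128264 -0.30555712  0.026     ] [ 0.6009471  -0.38809989  0.16085281]
[-25.55440225   0.49103729 -20.09895626 -46.81199906 -76.02643396
  15.54013122]
scene 370 [0.2763912  0.27899368 0.28103844]
side 440 [0.27793865 0.28132561 0.2830774 ]
```

Bar top reads 0.281, so the sash is at the top. At tilt 45° the gripper body's right side comes very near the rack corner; I'll check a slightly turned, left-offset grasp instead.

```bash
cat > g.py <<'E'
from h import *
C=np.array([.569,-.254]);a=np.radians(103.4);sx=np.array([np.cos(a),np.sin(a),0]);sy=np.array([-sx[1],sx[0],0])
def grasp(yaw,t,off,z=.026): 
    return np.r_[C,0]-.053*sx+off*sy+[0,0,z],goal(yaw,t)
E
python3 - <<'E'
from g import *
rack=cv2.boxPoints(((.7316,-.2711),(.126,.088),83.4)).astype(np.float32)
for yaw,t,off in((103.4,45,0),(98,45,.008),(95,45,.01),(95,48,.012),(92,45,.01)):
    g,G=grasp(yaw,t,off);best=9
    for u in np.linspace(-.039,.039,14):
        for v in np.linspace(-.0965,.0965,40):
            for w in np.linspace(-.047,-.15,20):
                p=g+G@[u,v,w]
                if p[2]<.066: best=min(best,-cv2.pointPolygonTest(rack,(float(p[0]),float(p[1])),True))
    print(yaw,t,off,round(best,4))
g,G=grasp(95,45,.010);pre=g+[0,0,.1];print(g);plan(pre-.05*np.r_[G[:2,2],0],G);print(G.T@(.05*np.r_[G[:2,2],0]),G.T@(-.1*Z))
E
```

```text
103.4 45 0 -0.004
98 45 0.008 0.0067
95 45 0.01 0.0104
95 48 0.012 0.0124
92 45 0.01 0.012
[ 0.57155488 -0.3078746   0.026     ]
shift(norm) [ 0.2244 -0.2763 -0.0443] rows>= 9.0
turn(norm) [-0.2349  0.0003 -0.2319] deg 29.7 rows>= 5.0
shift in goal axes [ 0.3032 -0.1463 -0.124 ]
[-2.50000000e-02  7.04404933e-19  2.50000000e-02] [0.07071068 0.         0.07071068]
```

Request:
apply_moves(targets=[[0.6,0,0,0,-0.047,0,-0.0464],[0.6,0,0,0,-0.047,0,-0.0464],[0.6,0,0,0,-0.047,0,-0.0464],[0.6,0,0,0,-0.047,0,-0.0464],[0.6,0,0,0,-0.047,0,-0.0464],[0.6,0.0303,-0.0146,-0.0124,0,0,0],[0.6,0.0303,-0.0146,-0.0124,0,0,0],[0.6,0.0303,-0.0146,-0.0124,0,0,0],[0.6,0.0303,-0.0146,-0.0124,0,0,0],[0.6,0.0303,-0.0146,-0.0124,0,0,0],[0.6,0.0303,-0.0146,-0.0124,0,0,0],[0.6,0.0303,-0.0146,-0.0124,0,0,0],[0.6,0.0303,-0.0146,-0.0124,0,0,0],[0.6,0.0303,-0.0146,-0.0124,0,0,0],[0.6,0.0303,-0.0146,-0.0124,0,0,0],[0.6,0,0,0,0,0,0]])

```text
time_s: 8.2
tcp_pos: [0.576, -0.3427, 0.1183]
eef_rot: [179.5, 45.2, -85.2]
contact_force: [-1.7, 2.2, -3.0]
gripper_width: 0.0524
gripper_force: 0.0
```

```bash
python3 - <<'E'
from g import *
print(get_state()["joints"])
c=capture("wrist");save(c,"w2.png")
h=cv2.cvtColor(c["frame"],cv2.COLOR_RGB2HSV);m=((h[...,1]<60)&(h[...,2]>120)).astype(np.uint8)
n,l,s,_=cv2.connectedComponentsWithStats(m)
for i in range(1,n):
    if s[i,4]>300:
        ys,xs=np.where(l==i);P=depth(c,np.c_[xs,ys]);q=np.median(P,0)
        if q[2]<.03:
            r=cv2.minAreaRect(P[:,:2].astype(np.float32));print(s[i],np.round(q,3),r)
g,G=grasp(95,45,.010);plan(g,G)
E
```

```text
[ -33.96553338   45.23292531   26.39057096  -33.98855122 -101.51659365
   41.28086059]
[   0   97  146  135 7105] [ 0.707 -0.328  0.023] ((0.7022284269332886, -0.31870657205581665), (0.39854952692985535, 0.11525160074234009), 73.31333923339844)
[ 224  117   61   91 2958] [ 0.575 -0.279  0.016] ((0.5822275280952454, -0.3266388773918152), (0.05529050529003143, 0.3285338580608368), 12.162020683288574)
[ 363  139  106   68 4218] [ 0.436 -0.304  0.023] ((0.4740765690803528, -0.35354381799697876), (0.10539157688617706, 0.36203673481941223), 36.7361946105957)
shift(norm) [0.0434 0.0004 0.0898] rows>= 3.0
turn(norm) [ 0.004   0.0026 -0.0009] deg 0.4 rows>= 1.0
shift in goal axes [0.0431 0.0011 0.09  ]
```

View pics/w2.png

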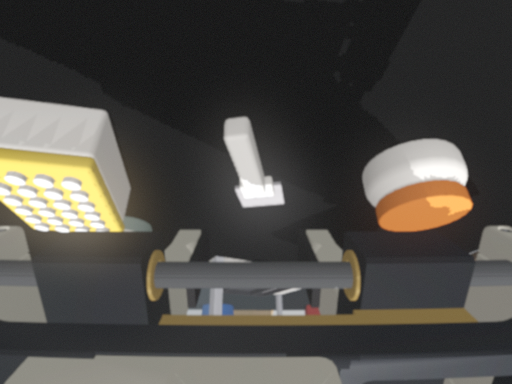

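The wrist view (upside down) shows the scraper at (252,165) between the finger lines, rack at left, tub at right, both clear. Descend around the handle.

Request:
apply_moves(targets=[[0.65,0.0087,0.0002,0.018,0,0,0],[0.65,0.0087,0.0002,0.018,0,0,0],[0.65,0.0087,0.0002,0.018,0,0,0],[0.65,0.0087,0.0002,0.018,0,0,0],[0.65,0.0043,0,0.009,0,0,0],[0.65,0,0,0,0,0,0]])

```text
time_s: 8.75
tcp_pos: [0.5703, -0.3088, 0.0382]
eef_rot: [179.6, 45.2, -84.9]
contact_force: [-1.0, 0.3, -0.6]
gripper_width: 0.0572
gripper_force: 0.0
```

```bash
python3 - <<'E'
from g import *
g,G=grasp(95,45,.010);plan(g,G)
c=capture("scene");f=c["frame"][:,:,::-1];cv2.imwrite("pics/c3.png",cv2.resize(f[190:350,150:310],None,fx=3.6,fy=3.6,interpolation=3))
E
```

```text
shift(norm) [ 0.0081 -0.0014  0.0092] rows>= 1.0
turn(norm) [0.0044 0.0019 0.0005] deg 0.4 rows>= 1.0
shift in goal axes [ 0.0081 -0.0014  0.0092]
```

View pics/c3.png

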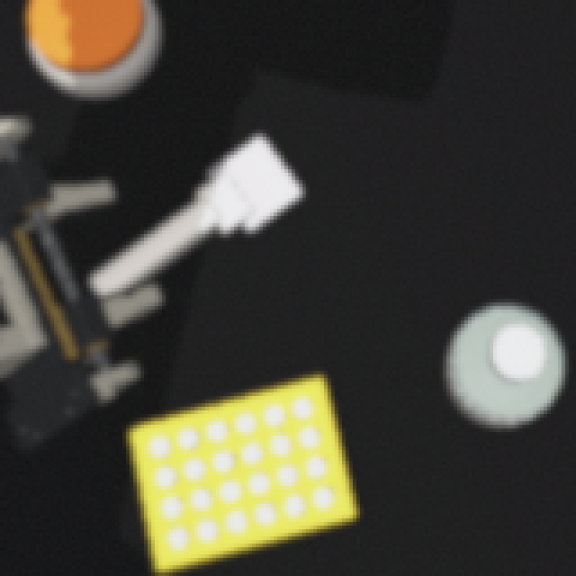

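The scene crop shows the handle between the open fingers (tips at crop (115,188) and (160,298)), nearer the lower one as intended. Lower the rest, a little forward, and close.

Request:
apply_moves(newtons=35, targets=[[0.65,0.0012,-0.001,0.0075,0,0,0],[0.65,0.0013,0,0.0075,0,0,0],[0.65,0,0,0,0,0,0],[0.3,0,0,0,0,0,0],[0.3,0,0,0,0,0,0],[0.2,0,0,0,0,0,0],[0,0,0,0,0,0,0],[0,0,0,0,0,0,0],[0,0,0,0,0,0,0],[0,0,0,0,0,0,0]])

```text
time_s: 9.63
tcp_pos: [0.5702, -0.3028, 0.0271]
eef_rot: [179.8, 45.0, -85.0]
contact_force: [0.6, -0.3, 1.2]
gripper_width: 0.0193
gripper_force: 34.0
```

Handle gripped (19.3 mm, 34 N). Lift and measure how the scraper sits in the hand.

Request:
apply_moves(targets=[[0,-0.007,0,-0.007,0,0,0],[0,-0.0141,0,-0.0141,0,0,0],[0,-0.0141,0,-0.0141,0,0,0],[0,-0.0141,0,-0.0141,0,0,0],[0,-0.0141,0,-0.0141,0,0,0],[0,-0.0141,0,-0.0141,0,0,0],[0,-0.0141,0,-0.0141,0,0,0],[0,-0.007,0,-0.007,0,0,0],[0,0,0,0,0,0,0]])

```text
time_s: 10.38
tcp_pos: [0.5716, -0.3038, 0.1713]
eef_rot: [-179.8, 44.8, -84.6]
contact_force: [0.8, -0.8, 0.2]
gripper_width: 0.0197
gripper_force: 34.0
```

```bash
cat > m.py <<'E'
from h import *
def held(ext=.14):
    x,M=cur();F=np.r_[M[:2,2],0];F/=np.linalg.norm(F);L=np.array([-F[1],F[0],0])
    for n in("scene","side"):
        c=capture(n);vu=np.argwhere(c["range_z"]>0);P=depth(c,vu[:,::-1]);q=P-x
        a,b,z=q@F,q@L,q[:,2]
        w=c["frame"][vu[:,0],vu[:,1]].min(1)>110
        m=(a>.03)&(a<ext)&(abs(b)<.05)&(abs(z)<.04)&w
        if m.sum()<20: print(n,"few",m.sum());continue
        A=np.c_[a[m],np.ones(m.sum())];kz=np.linalg.lstsq(A,z[m],rcond=None)[0]
        r=cv2.minAreaRect(np.c_[a,b][m&(a>.03)].astype(np.float32))
        bl=m&(a>a[m].max()-.03);kb=np.linalg.lstsq(np.c_[a[bl],b[bl],np.ones(bl.sum())],z[bl],rcond=None)[0]
        print(n,m.sum(),"tip ahead",round(a[m].max(),4),"z slope",np.round(kz,3),"blade plane",np.round(kb,3),"blade lat",round(np.median(b[bl]),4),"neck lat",round(np.median(b[m&(a<.06)]),4),"bladez",round(np.median(z[bl]),4))
E
python3 - <<'E'
from m import *
held();print(get_state()["joints"]);plan([.46,-.02,.2],goal(YB,45))
E
```

```text
scene 773 tip ahead 0.1261 z slope [-0.258  0.002] blade plane [ 0.003  0.002 -0.026] blade lat 0.0034 neck lat -0.0007 bladez -0.0261
side 555 tip ahead 0.1276 z slope [-0.259  0.003] blade plane [-0.014 -0.004 -0.024] blade lat 0.0018 neck lat -0.0005 bladez -0.0253
[ -31.94702029   39.90078955   23.15938092  -35.10714748 -101.89945525
   38.70166635]
shift(norm) [-0.2292  0.0846  0.1831] rows>= 8.0
turn(norm) [ 0.2365 -0.0003  0.2351] deg 30.0 rows>= 5.0
shift in goal axes [-0.1718  0.219   0.1255]
```

The scraper hangs level, tip 127 mm ahead of the TCP, underside 27 mm below. Now move it in front of the box and look at the tray.

Request:
apply_moves(targets=[[0,-0.0208,0.0077,0.0166,0,0,0],[0,-0.0208,0.0077,0.0166,0,0,0],[0,-0.0208,0.0077,0.0166,0,0,0],[0,-0.0208,0.0077,0.0166,0,0,0],[0,-0.0208,0.0077,0.0166,0,0,0],[0,-0.0208,0.0077,0.0166,0,0,0],[0,0,0,0,0.0394,0,0.0392],[0,0,0,0,0.0394,0,0.0392],[0,0,0,0,0.0394,0,0.0392],[0,0,0,0,0.0394,0,0.0392],[0,0,0,0,0.0394,0,0.0392],[0,0,0,0,0.0394,0,0.0392],[0,0,0,0,0,0,0]])

```text
time_s: 11.57
tcp_pos: [0.5083, -0.1483, 0.1838]
eef_rot: [179.7, 45.0, -115.3]
contact_force: [-1.0, 0.8, -1.5]
gripper_width: 0.0198
gripper_force: 34.2
```

```bash
python3 - <<'E'
from h import *
a=capture("scene");b=capture("side")
f=a["frame"][:,:,::-1];g=b["frame"][:,:,::-1]
q=np.zeros((480,800,3),np.uint8)
u=cv2.resize(f[120:220,320:430],None,fx=3.6,fy=3.6,interpolation=3);v=cv2.resize(g[264:384,255:345],None,fx=4,fy=4,interpolation=3)
q[:u.shape[0],:u.shape[1]]=u;q[:480,420:420+v.shape[1]]=v
cv2.imwrite("pics/t4.png",q);print(get_state()["joints"])
E
```

```text
[-29.52632622  18.084699    -8.51876885 -46.84830382 -74.81686429
  22.40731814]
```

View pics/t4.png

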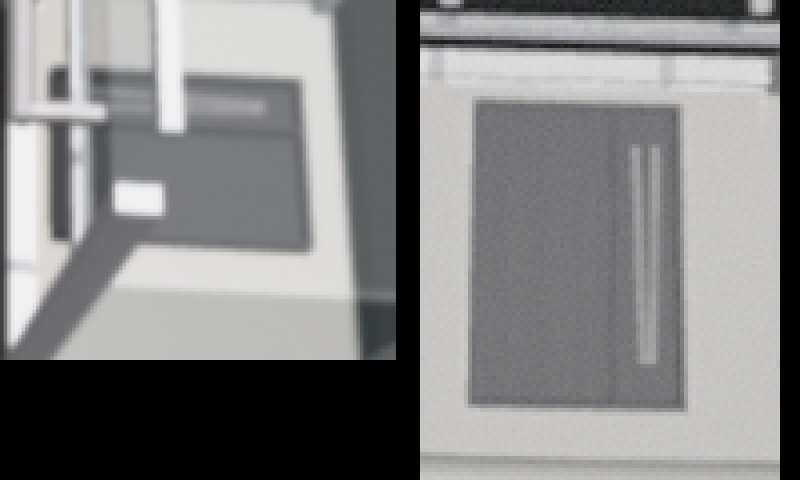

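The side crop shows the tray rim corners at (474,98), (681,104), (687,411), (468,405), with the wide compartment on the left (–y). The scene crop shows them at (52,68), (302,78), (312,250), (50,240).

```bash
python3 - <<'E'
from h import *
b=capture("side");a=capture("scene")
ps=np.array([(474,98),(681,104),(687,411),(468,405)],float);ps=ps/4+[255-105,264]
pc=np.array([(50,240),(52,68),(302,78),(312,250)],float)/3.6+[320,120]
for n,c,p in(("side",b,ps),("scene",a,pc)):
    P=plane(c,p-.4,.024)[:,:2];ctr=P.mean(0);d=(P[3]+P[2]-P[0]-P[1]);w=P[0]+P[3]-P[1]-P[2]
    print(n,np.round(P,4).tolist(),"ctr",ctr,"yaw",np.degrees(np.arctan2(d[1],d[0])),"len",np.linalg.norm(d)/2,"wid",np.linalg.norm(w)/2,"slot",ctr-.02*Y[:2],"boxxy",[(ctr-.02*Y[:2]-BAR[:2])@X[:2]-.045,(ctr-.02*Y[:2]-BAR[:2])@Y[:2]])
S=np.array([.525,.221,.014]);G=goal(YB,45)
p=S-.052*X+.0271*Z
for q in(p-.22*X+.05*Z,):plan(q,G)
E
```

```text
side [[0.5317, 0.1175], [0.4116, 0.1729], [0.4878, 0.3389], [0.6079, 0.2832]] ctr [0.50973761 0.22812124] yaw 65.32750826589741 len 0.18252442625329773 wid 0.1323208395454831 slot [0.52789316 0.21973219] boxxy [np.float64(0.10934701503785633), np.float64(-0.005675378842890622)]
scene [[0.5326, 0.1134], [0.411, 0.1721], [0.4856, 0.3393], [0.6068, 0.282]] ctr [0.50900676 0.22672088] yaw 66.10302589592176 len 0.18359601236923398 wid 0.13454781776378308 slot [0.52716231 0.21833184] boxxy [np.float64(0.10776924862841865), np.float64(-0.005599312072664567)]
shift(norm) [0.016  0.1414 0.1156] rows>= 5.0
turn(norm) [ 0.0022 -0.0004 -0.0002] deg 0.2 rows>= 1.0
shift in goal axes [0.0161 0.1418 0.115 ]
```

```bash
cat >> h.py <<'E'
S=np.array([.5275,.219,.014]);GB=goal(65.4,45);PL=S-.052*X+.0271*Z
E
python3 - <<'E'
from h import *
plan(PL-.22*X+.02*Z,GB)
E
```

```text
shift(norm) [0.0378 0.1382 0.1362] rows>= 5.0
turn(norm) [ 0.0007 -0.0004 -0.0018] deg 0.2 rows>= 1.0
shift in goal axes [0.0375 0.1384 0.1361]
```

Request:
apply_moves(targets=[[0,0.0063,0.023,0.0227,0,0,0],[0,0.0063,0.023,0.0227,0,0,0],[0,0.0063,0.023,0.0227,0,0,0],[0,0.0063,0.023,0.0227,0,0,0],[0,0.0063,0.023,0.0227,0,0,0],[0,0.0063,0.023,0.0227,0,0,0],[0,0,0,0,0,0,0],[0,0,0,0,0,0,0]])

```text
time_s: 12.43
tcp_pos: [0.4129, -0.0268, 0.0604]
eef_rot: [179.6, 45.0, -115.0]
contact_force: [0.8, -0.3, -0.1]
gripper_width: 0.0201
gripper_force: 34.2
```

```bash
python3 - <<'E'
from m import *
held();plan(PL+.02*Z,GB);print(get_state()["joints"])
E
```

```text
scene 511 tip ahead 0.1262 z slope [-0.258  0.003] blade plane [-0.02   0.013 -0.024] blade lat 0.0014 neck lat -0.0018 bladez -0.0259
side 168 tip ahead 0.0884 z slope [-0.243  0.006] blade plane [-0.425  0.011  0.02 ] blade lat -0.0023 neck lat -0.0032 bladez -0.0142
shift(norm) [-0.1552  0.0012  0.1556] rows>= 6.0
turn(norm) [-0.0002 -0.0005 -0.0015] deg 0.1 rows>= 1.0
shift in goal axes [-0.1551  0.0008  0.1557]
[-24.61612164  19.18779188 -28.87940158 -56.21509043 -58.22722221
  38.07208356]
```

Still held level. Go in, with checks on force.

Request:
apply_moves(targets=[[0,-0.0155,0.0001,0.0156,0,0,0],[0,-0.0155,0.0001,0.0156,0,0,0],[0,-0.0155,0.0001,0.0156,0,0,0],[0,-0.0155,0.0001,0.0156,0,0,0],[0,-0.0155,0.0001,0.0156,0,0,0],[0,0,0,0,0,0,0]])

```text
time_s: 13.03
tcp_pos: [0.4622, 0.0743, 0.0624]
eef_rot: [-179.9, 45.1, -114.6]
contact_force: [-0.4, 0.8, -0.5]
gripper_width: 0.0197
gripper_force: 34.2
```

Request:
apply_moves(targets=[[0,-0.0155,0.0001,0.0156,0,0,0],[0,-0.0155,0.0001,0.0156,0,0,0],[0,-0.0155,0.0001,0.0156,0,0,0],[0,-0.0155,0.0001,0.0156,0,0,0],[0,-0.0155,0.0001,0.0156,0,0,0],[0,0,0,0,0,0,0]])

```text
time_s: 13.53
tcp_pos: [0.5078, 0.1747, 0.062]
eef_rot: [-180.0, 45.1, -114.7]
contact_force: [0.4, -0.1, -0.3]
gripper_width: 0.0195
gripper_force: 34.2
```

```bash
python3 - <<'E'
from h import *
plan(PL,GB)
c=capture("side");cv2.imwrite("pics/p5.png",cv2.resize(c["frame"][234:384,215:385,::-1],None,fx=4,fy=4,interpolation=3))
E
```

```text
shift(norm) [0.0173 0.0008 0.0123] rows>= 1.0
turn(norm) [-0.0009  0.0012 -0.0004] deg 0.1 rows>= 1.0
shift in goal axes [0.0172 0.0008 0.0123]
```

View pics/p5.png

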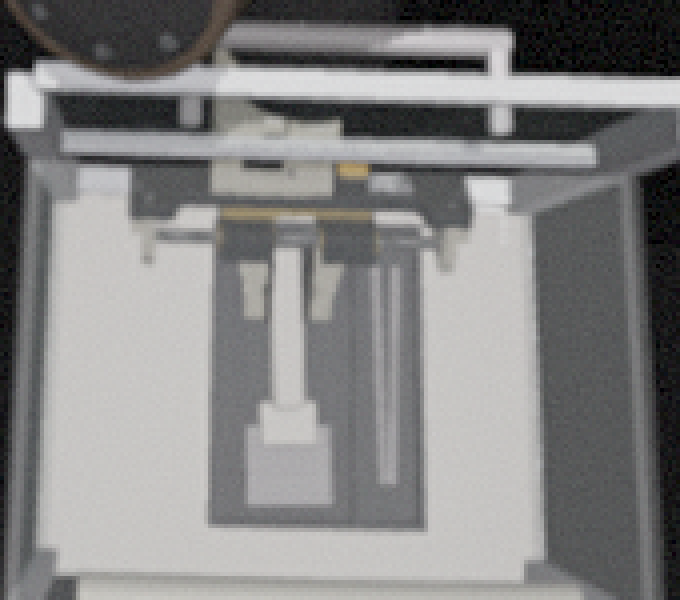

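The side crop shows the scraper over the wide compartment: blade at (288,465), compartment columns 210–352, end wall at row 525. It fits. Lower gently.

Request:
apply_moves(targets=[[0,0.0055,-0.0005,0.0035,0,0,0],[0,0.0055,-0.0005,0.0035,0,0,0],[0,0.0025,0,0.0022,0,0,0],[0,0,0,0,0,0,0],[0,0,0,0,0,0,0]])

```text
time_s: 14.0
tcp_pos: [0.5046, 0.1682, 0.044]
eef_rot: [179.7, 44.9, -115.1]
contact_force: [0.2, 1.1, -0.9]
gripper_width: 0.0199
gripper_force: 34.2
```

Request:
apply_moves(targets=[[0,0.0011,0,0.0011,0,0,0],[0,0,0,0,0,0,0],[0,0,0,0,0,0,0]])

```text
time_s: 14.25
tcp_pos: [0.5049, 0.1689, 0.0432]
eef_rot: [179.9, 45.0, -114.9]
contact_force: [0.8, -0.2, -0.0]
gripper_width: 0.0199
gripper_force: 34.2
```

Request:
apply_moves(targets=[[0,0.0011,0,0.0011,0,0,0],[0,0,0,0,0,0,0],[0,0,0,0,0,0,0]])

```text
time_s: 14.5
tcp_pos: [0.5047, 0.1691, 0.0416]
eef_rot: [179.9, 45.0, -114.9]
contact_force: [0.9, -0.3, -1.2]
gripper_width: 0.0197
gripper_force: 34.2
```

Request:
apply_moves(targets=[[0,0.0011,0,0.0011,0,0,0],[0,0,0,0,0,0,0],[0,0,0,0,0,0,0]])

```text
time_s: 14.75
tcp_pos: [0.5049, 0.1693, 0.0409]
eef_rot: [179.9, 45.0, -114.8]
contact_force: [-2.4, -2.3, 8.0]
gripper_width: 0.0196
gripper_force: 34.6
```

Request:
apply_moves(targets=[[0,0.0008,0,0.0008,0,0,0],[0,0,0,0,0,0,0],[0,0,0,0,0,0,0]])

```text
time_s: 15.0
tcp_pos: [0.5049, 0.1693, 0.0408]
eef_rot: [180.0, 45.1, -114.7]
contact_force: [-7.3, -6.5, 19.0]
gripper_width: 0.0203
gripper_force: 34.7
```

It touches the floor where expected (z 0.041). Relieve the push and open slightly, staying inside the compartment walls.

Request:
apply_moves(targets=[[0,-0.0012,0,-0.0012,0,0,0],[0,0,0,0,0,0,0],[0.27,0,0,0,0,0,0],[0.31,0,0,0,0,0,0],[0.31,0,0,0,0,0,0],[0.31,0,0,0,0,0,0],[0.31,0,0,0,0,0,0],[0.31,0,0,0,0,0,0]])

```text
time_s: 15.67
tcp_pos: [0.5048, 0.1691, 0.0405]
eef_rot: [179.8, 45.0, -114.9]
contact_force: [0.7, 0.6, -0.8]
gripper_width: 0.0272
gripper_force: 0.0
```

```bash
python3 - <<'E'
from h import *
c=capture("side");cv2.imwrite("pics/p6.png",cv2.resize(c["frame"][234:384,215:385,::-1],None,fx=4,fy=4,interpolation=3))
E
```

```text
(no output)
```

View pics/p6.png

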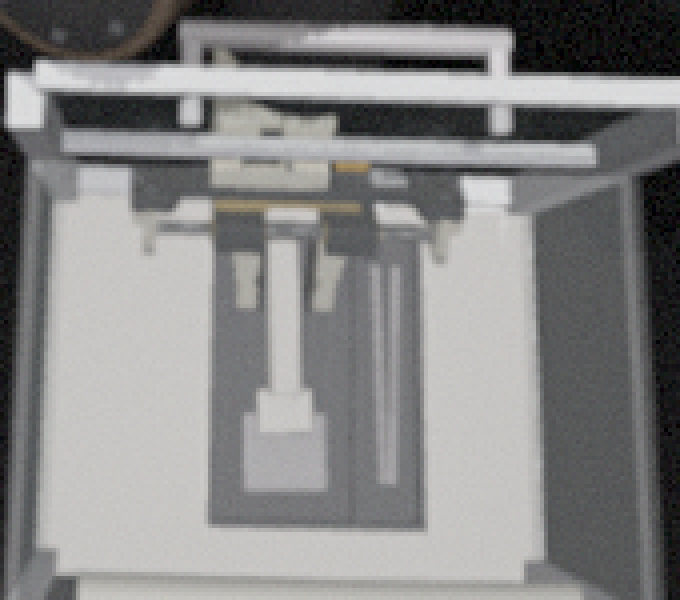

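Released: the scraper lies in the compartment, blade end row 490 (end wall 525), columns 243–328, fingers clear of the handle. Back out along the tool axis, then away from the box.

Request:
apply_moves(targets=[[0.31,0,0,-0.006,0,0,0],[0.31,0,0,-0.012,0,0,0],[0.31,0,0,-0.015,0,0,0],[0.31,0,0,-0.015,0,0,0],[0.31,0.018,0,-0.018,0,0,0],[0,0.022,0,-0.022,0,0,0],[0,0.022,0,-0.022,0,0,0],[0,0.022,0,-0.022,0,0,0],[0,0.022,0,-0.022,0,0,0],[0,0,0,0,0,0,0],[0,0,0,0,0,-0.0556,0],[0,0,0,0,0,-0.0556,0],[0,0,0,0,0,-0.0556,0],[0,0,0,0,0,0,0]])

```text
time_s: 16.88
tcp_pos: [0.4264, 0.0008, 0.0727]
eef_rot: [179.1, 60.2, -115.8]
contact_force: [0.1, -0.6, 0.7]
gripper_width: 0.0005
gripper_force: 0.0
```

```bash
python3 - <<'E'
from h import *
x,M=cur();print("boxx",(x-BAR)@X-.045)
G=goal(YB,30);top=BAR+[0,0,.275-.119]+.0028*X+.032*Z
plan(top-.11*X,G);print(G.T@(.11*X),G.T@(-.01*Z));print(get_state()["joints"])
# scraper check in box
c=capture("side");f=c["frame"];w=np.zeros(f.shape[:2],bool);w[290:365,268:308]=(f[290:365,268:308].min(2)>140)
ys,xs=np.where(w);P=plane(c,np.c_[xs,ys],.028);print("scraper in slot x",np.round([((P-S)@X).min(),((P-S)@X).max()],3),"y",np.round(np.percentile((P-S)@Y,[1,50,99]),3))
E
```

```text
boxx -0.13193359967003165
shift(norm) [-0.1933  0.0072 -0.1338] rows>= 6.0
turn(norm) [ 0.0008  0.0028 -0.0054] deg 0.6 rows>= 1.0
shift in goal axes [-0.1927  0.0054 -0.1347]
[-5.50000000e-02 -2.95892052e-19  9.52627944e-02] [0.00866025 0.         0.005     ]
[-32.65514467  27.72437476 -27.34479811 -66.02197018 -70.23617372
  52.41139904]
scraper in slot x [-0.085  0.071] y [-0.046 -0.001  0.024]
```

Scraper origin is within about 5 mm of the slot centre. Go up, then over the bar.

Request:
apply_moves(targets=[[0,-0.0276,0.0008,-0.0192,0,0,0],[0,-0.0276,0.0008,-0.0192,0,0,0],[0,-0.0276,0.0008,-0.0192,0,0,0],[0,-0.0276,0.0008,-0.0192,0,0,0],[0,-0.0276,0.0008,-0.0192,0,0,0],[0,-0.0276,0.0008,-0.0192,0,0,0],[0,-0.0276,0.0008,-0.0192,0,0,0],[0,0,0,0,0,0,0],[0,0,0,0,0,0,0]])

```text
time_s: 17.68
tcp_pos: [0.4146, -0.0132, 0.3125]
eef_rot: [-179.3, 59.8, -114.2]
contact_force: [-0.3, 1.4, -0.7]
gripper_width: 0.0004
gripper_force: 0.0
```

```bash
python3 - <<'E'
from h import *
G=goal(YB,30);plan(BAR+[0,0,.275-.119]+.0028*X+.032*Z,G);print(get_state()["joints"])
E
```

```text
shift(norm) [-0.0493  0.0005  0.0956] rows>= 3.0
turn(norm) [-0.002  -0.0024  0.0036] deg 0.4 rows>= 1.0
shift in goal axes [-0.049   0.0005  0.0958]
[-32.18333752   1.16656395 -17.89168779 -59.21220437 -86.42803078
  20.44274249]
```

Request:
apply_moves(targets=[[0,-0.0123,0,0.0239,0,0,0],[0,-0.0123,0,0.0239,0,0,0],[0,-0.0123,0,0.0239,0,0,0],[0,-0.0123,0,0.0239,0,0,0],[0,0,0,0,0,0,0],[0,0.0087,0,0.005,0,0,0],[0,0.0087,0,0.005,0,0,0],[0,0.0087,0,0.005,0,0,0],[0,0,0,0,0,0,0]])

```text
time_s: 18.43
tcp_pos: [0.4587, 0.0844, 0.2717]
eef_rot: [179.4, 60.0, -115.4]
contact_force: [-0.2, 0.4, -0.2]
gripper_width: 0.0003
gripper_force: 0.1
```

Request:
apply_moves(targets=[[0,0.0087,0,0.005,0,0,0],[0,0.0087,0,0.005,0,0,0],[0,0.0087,0,0.005,0,0,0],[0,0.0087,0,0.005,0,0,0],[0,0.0087,0,0.005,0,0,0],[0,0.0087,0,0.005,0,0,0],[0,0.0087,0,0.005,0,0,0],[0,0.0087,0,0.005,0,0,0],[0,0.0087,0,0.005,0,0,0],[0,0.0087,0,0.005,0,0,0]])

```text
time_s: 19.27
tcp_pos: [0.4592, 0.084, 0.1734]
eef_rot: [179.7, 60.0, -115.0]
contact_force: [1.0, 4.3, 3.2]
gripper_width: 0.0006
gripper_force: 2.5
```

```bash
python3 - <<'E'
from h import *
x,M=cur();print("TCP rel bar x",(x-BAR)@X,x)
for n in("scene","side"):
    c=capture(n);vu=np.argwhere(c["range_z"]>0);P=depth(c,vu[:,::-1]);q=P-BAR
    m=(abs(q@X)<.009)&(abs(abs(q@Y)-.058)<.014)&(P[:,2]>.06)&(P[:,2]<.34);print(n,m.sum(),np.percentile(P[m,2],[10,50,90]) if m.sum() else 0)
E
```

```text
TCP rel bar x 0.0022791265732956777 [0.45916106 0.08397418 0.17337353]
scene 124 [0.15599506 0.15896064 0.1616296 ]
side 158 [0.1561586  0.15896635 0.16088965]
```

The bar follows (axis at about 0.153, TCP 20 mm above it). Continue down about 57 mm.

Request:
apply_moves(targets=[[0,0.0087,0,0.005,0,0,0],[0,0.0087,0,0.005,0,0,0],[0,0.0087,0,0.005,0,0,0],[0,0.0087,0,0.005,0,0,0],[0,0.0061,0,0.0035,0,0,0],[0,0.0035,0,0.002,0,0,0],[0,0.0017,0,0.001,0,0,0],[0,0,0,0,0,0,0]])

```text
time_s: 20.03
tcp_pos: [0.4592, 0.0833, 0.12]
eef_rot: [179.7, 59.9, -115.0]
contact_force: [0.4, 0.3, 1.1]
gripper_width: 0.0004
gripper_force: 0.0
```

Request:
apply_moves(targets=[[0,0.0017,0,0.001,0,0,0],[0,0.0017,0,0.001,0,0,0],[0,0,0,0,0,0,0]])

```text
time_s: 20.28
tcp_pos: [0.4594, 0.0837, 0.1164]
eef_rot: [179.8, 60.0, -114.9]
contact_force: [-0.4, -0.5, 2.1]
gripper_width: 0.0003
gripper_force: 0.5
```

Request:
apply_moves(targets=[[0,0.0017,0,0.001,0,0,0],[0,0.0017,0,0.001,0,0,0],[0,0,0,0,0,0,0]])

```text
time_s: 20.53
tcp_pos: [0.4596, 0.084, 0.1128]
eef_rot: [179.8, 60.1, -114.9]
contact_force: [0.4, 0.9, 6.0]
gripper_width: 0.0003
gripper_force: 2.7
```

Request:
apply_moves(targets=[[0,0.0017,0,0.001,0,0,0],[0,0,0,0,0,0,0]])

```text
time_s: 20.7
tcp_pos: [0.4599, 0.0846, 0.1123]
eef_rot: [179.9, 60.2, -114.8]
contact_force: [-1.5, -0.4, 15.8]
gripper_width: 0.0004
gripper_force: 6.5
```

The downward push is now against the sill stop (15.8 N, no further motion). Lift off and back away.

Request:
apply_moves(targets=[[0,-0.0087,0,-0.005,0,0,0],[0,-0.0174,0,-0.01,0,0,0],[0,0.01,0,-0.0173,0,0,0],[0,0.015,0,-0.026,0,0,0],[0,0.015,0,-0.026,0,0,0],[0,0.015,0,-0.026,0,0,0],[0,0,0,0,0,0,0],[0,0,0,0,0,0,0]])

```text
time_s: 21.37
tcp_pos: [0.4132, -0.0173, 0.1401]
eef_rot: [179.7, 60.0, -115.2]
contact_force: [0.4, 0.2, -0.4]
gripper_width: 0.0007
gripper_force: 0.0
```

```bash
python3 - <<'E'
from h import *
for n in("scene","side"):
    c=capture(n);vu=np.argwhere(c["range_z"]>0);P=depth(c,vu[:,::-1]);q=P-BAR
    m=(abs(q@X)<.009)&(abs(q@Y)<.06)&(P[:,2]>.06)&(P[:,2]<.34);print(n,m.sum(),np.percentile(P[m,2],[10,50,90]) if m.sum() else 0)
    o=cv2.resize(c["frame"][234:384,215:385,::-1],None,fx=3.5,fy=3.5,interpolation=3)
cv2.imwrite("pics/f7.png",o)
E
```

```text
scene 233 [0.09554645 0.09863875 0.10096287]
side 291 [0.09733372 0.10084586 0.10313403]
```

View pics/f7.png

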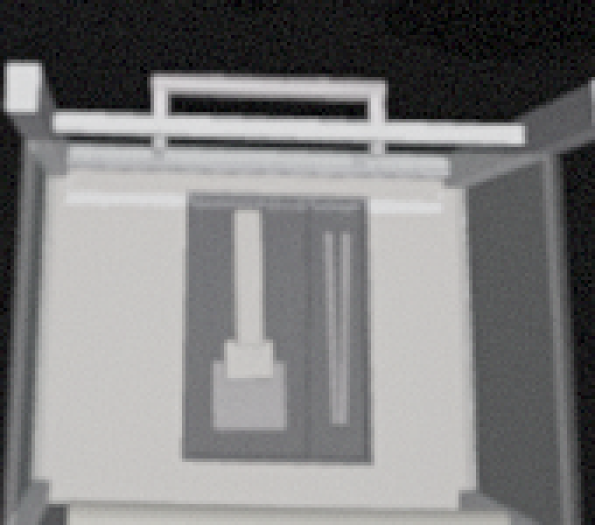

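The final picture shows the sash down (bar top at 0.101, axis at about 0.095) and the scraper flat in the wide compartment, columns 213–287, blade to the back. The arm is clear.

```bash
python3 -c "
from plant import close_job
print(close_job())"
```

```text
the job is handed in; nothing more can be done
None
```

The sash was raised to its top stop, the scraper laid flat in the wide compartment with its blade to the back, and the sash slid fully down; the job is handed in at about 21 s of the 64 s, with no verdict returned, and the tub, bottle and tip rack were not touched.

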